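# Unblock the evidence cage, lift its sagging bolt and hold the gate ajar

### The arm

A 6-joint arm with a two-finger parallel gripper is mounted at the origin on the work surface. World frame = base frame: x ahead of the robot, y to its left, z up, the work surface at z = 0. Lengths are in mm, angles in rad, forces in N, time in s.
With the tool pointing down it reaches from about 275 to 1000 mm from the base axis. Payload 8.4 kg.
Tool frame: the origin (TCP) lies midway between the tips of the shut fingers; the grasp point (between the pads) lies r.grasp_offset behind it (r.grasp_offset is the distance from the TCP to the grasp point, in mm); z points along the fingers, y is the direction in which the jaws open and shut (so a half turn about z gives the same grasp; the last joint's range is limited). The gripper opens to 85 mm and grips with 20 to 120 N. Pads are 22 mm wide; open, the fingers measure 114 mm over their backs; the gripper's body (76 mm by 85 mm) begins 54 mm behind the grasp point. The pads swing forward as they close: fully open they stand 13 mm farther back than shut.
Start: joints at [1.18, 0.353, 1.633, -0, 1.155, -0.002], TCP at [236.923, 578.356, 231.281] pointing down, gripper open.
Joint ranges: [-2.63, 2.63], [-0.92, 2.1], [0.06, 2.66], [-1.3, 4.44], [0, 2.69], [-3.02, 3.02]. Speed limits (rad/s): [2.22, 2.22, 2.79, 3.14, 3.14, 3.14].

### API

Orientations are given as [roll, pitch, yaw] about the fixed x, y, z axes, in that order (R = Rz(yaw) Ry(pitch) Rx(roll)).
In Python, from rig import r gives the robot as it stands.
- The arm moves only by the tool jog_arm, never from a script. Its argument "series" is a list that holds one entry, the list of rows, each a list of 7 numbers: the shift along the tool's x, y, z in cm, then the turn, a rotation vector about the tool's x, y, z in degrees, then the finger opening in cm, from 0 to 8.54. A call has 1 to 5 rows; each row is the pose to reach, as a shift and turn from the pose commanded when the call began, along the tool's axes at that moment; what a row does not reach only later rows make up. A row lasts 1/8 s, in which the tool goes at most 62.5 mm and 10.7 degrees, less where a joint would pass 70% of its speed; a pose out of reach is approached as far as the arm can. A call with a gripper value outside its range is refused whole. The fingers move at their own pace and stop on an object; "newtons" is the grip in N (left out, the last holds). Time passes only in rows, so rows that repeat a pose let the fingers close. It gives the time, the measured TCP pose, the force and the opening at its end, in the units of the state.
- r.sense(): the state, without advancing time (a new reading comes with each control period).
- r.grab_frame(name): name is "scene" or "top" or "wrist"; returns the picture (480x640x3 uint8, red, green, blue); there is no depth.
- r.calibration(name): a dict with "mtx" (3x3 intrinsics, pixels), "origin" and "attitude" of the camera in the world; the wrist camera has in their place "T_tool_cam" (4x4, takes a point from camera to tool coordinates, whose origin is the TCP and whose axes are the flange's). Camera axes: x right, y down, z forward; pixel columns grow to the right and rows downward; lengths in mm; the calibration is good to about 2 mm. A picture is of the moment at which its call begins: read the wrist's pose just before it. calibration takes no time and is no camera call.
- r.sign_off(): hands the job in, once; it reports no verdict.
The state is a dict: "clock": time; "qpos": joint angles; "qvel": joint speeds; "joint_efforts": joint torques, N m; "eef_pos": TCP position; "tcp_rot": TCP orientation; "contact_force": force on the tool from outside, world axes, zero at the start; "wrist_torque": the same for the moment, N m; "opening": opening from 0.0 (shut) to 1.0 (fully open).
Only numpy, scipy, OpenCV 4.12 (cv2) and the standard library are available. Lean on these libraries where they do the work, as an engineer would, in place of code of your own. Each camera call takes 0.05 s, during which the arm holds its last target.

### The job

Slide the flat metal blocking plate straight up out of its holder on the front of the evidence cage's gate and stand it upright in the slot of the rack. Then lift the sagging bolt by its knob so that its nose clears the bent-up lip of the keeper, draw the bolt back, and pull the gate ajar, about 10 cm at its latch edge, for a colleague to reach in. Finish while still holding the gate still at that opening against its closing spring (do not let go), and leave the other things on the desk where they are.

Things in the scene. Friction and masses are not known exactly. Their poses are not given: they have to be found in the camera images.
- cage: grey steel evidence cage, 200 deep (x) x 394 wide (y) x 150 mm tall, fixed to the desk, turned by its yaw. Origin: centre of its underside; its -x side is the front with the gate. The gate is hinged at the front's +y end and latches at its -y end. The mesh roof and the gate's top are both 150 mm above the desk.
- gate (a joint): gate angle in rad: 0 shut, grows as the latch edge swings out of the front (towards the cage's -x); at most 1.2. A spring shuts it: about 0.45 Nm when shut, 0.9 Nm per rad more as it opens. 0.33 rad is 10 cm at the latch edge.
- hinge (a point): point on the gate's vertical hinge axis, level with the gate's top, 150 mm above the desk. Axes turn with the gate: the gate (16 mm thick, centred on the axis) runs 300 mm along this frame's -y to the latch edge; -x is its front. As the gate opens, the frame turns clockwise seen from above.
- latch_edge (a point): middle of the gate's thickness at its free (latch) edge, at its top, 150 mm above the desk, 300 mm from the hinge axis
- knob (a point): centre of the bolt's upright steel knob, a vertical cylinder 22 mm across, 45 mm tall, on a 10 mm stem, 22 mm in front of the gate's mid plane. While the bolt sags the knob spans 150 (the gate's top) to 195 mm above the desk; only the plate also stands above the gate. Axes turn with the gate: +y is the way the bolt is drawn back (towards the hinge), -x the gate's front.
- bolt (a joint): draw of the bolt in m along the gate, 0 (shut) to 0.045; starts at 0 to 0.004. The level steel barrel (14 mm thick, axis 125 mm above the desk when sagging) has a nose turned down 17 mm below its axis, behind the keeper's lip. Unlifted, the nose strikes the lip at 0.006; drawn 0.030 it is wholly out of the keeper. The plate in its holder stops the bolt's tail at 0.007. Friction about 1 N.
- bolt_lift (a joint): lift of the bolt in its tall worn guides in m: 0 = sagging (it falls back there by its weight, about 2.5 N), 0.016 = the top of its play. It must be lifted at least 0.009, better 0.013, all the while that the nose passes the lip.
- plate: blocking plate: bare aluminium, 8 thick (x) x 80 wide (y) x 165 mm tall (z), 250 g, upright in a slotted holder on the gate's front, parallel to the gate, mid planes 22 mm apart. Origin: middle of its bottom edge, at first 40 mm above the desk; its top edge then at 205 mm, 55 mm above the gate's top. The holder's channels (11 mm wide) hold its lower 65 mm: it must rise 65 mm to come free.
- slot (a point): middle of the floor of the slot in the dark steel rack (fixed to the desk, 90 x 130 mm base, 55 mm tall); floor 10 mm above the desk. The slot is 14 mm wide (this frame's x), 100 mm long (y) and 45 mm deep, open at the top; the plate stands in it with its 80 mm width along the slot, either way round.
- jar: clear glass jar with a white lid, 56 mm across, 85 mm tall; bystander. Origin: centre of its underside
- tape_roll: paper-coloured tape roll lying flat, 90 mm across, 30 mm tall; bystander. Origin: centre of its underside
- packet_box: flat cardboard box 80 x 110 x 35 mm lying on the cage's roof; bystander. Origin: centre of its underside
- torch: black torch lying down, about 125 x 28 x 28 mm; bystander. Origin: centre of its underside
- sample_pot: open white plastic pot, 60 mm across, 50 mm tall; bystander. Origin: centre of its underside
- tweezers: steel tweezers lying flat, about 145 x 12 x 6 mm; bystander. Origin: centre of its underside
- stamp_block: turned dark wooden hand stamp, 48 mm across, 60 mm tall; bystander. Origin: centre of its underside
Not all that is in view belongs to the job. Several things have the shape of the plate; the one meant has the colours described above.

How it is judged:
By the outcome, as a careful person would: the job done as asked, in the order asked, and still so for the second after the job is handed in, while the arm keeps its last pose, push and grip.
It also fails if it takes over 64 s, if anything falls off the work surface, if the arm or the gripper's body presses on something with over 40 N, if the wrist force passes 120 N, or if a joint passes its speed limit or range.

## Working session

There is one attempt and no reset: what is moved stays moved. The work goes in short steps, Python scripts to look and compute and a tool call to move; the robot and the scene stay as the last step left them, time stands still between calls to the robot, and variables do not carry over. Pictures are saved under pics/ and viewed, and the job is handed in when it is done.

Besides the shell and the picture viewer there is one more tool, called after ">>>" as name(argument=value, ...) on one line, values as JSON. jog_arm: Moves the arm, as the interface text tells. Its arguments: {"type":"object","properties":{"series":{"type":"array","items":{"type":"array","items":{"type":"array","items":{"type":"number"}}}},"newtons":{"type":"number"}},"required":["series"]}

```bash
ls; mkdir -p pics; python3 - <<'E'
from rig import r
import cv2
print(r.sense(), r.grasp_offset)
for n in ("scene","top","wrist"):
    f=r.grab_frame(n); cv2.imwrite(f"pics/{n}0.png",f[:,:,::-1]); print(n,r.calibration(n))
E
```

```text
pics
{'clock': 0.0, 'qpos': array([ 1.17958824e+00,  3.53668201e-01,  1.63414842e+00,  1.90770701e-05,
        1.15520254e+00, -2.40141043e-03]), 'qvel': array([ 0.00058071, -0.00235619,  0.00105292, -0.0010664 ,  0.00146887,
       -0.00080366]), 'joint_efforts': array([-7.51951611e-04, -6.05238175e+01, -3.42074883e+01, -9.03895830e-05,
        9.32738709e-03, -3.56980280e-06]), 'eef_pos': array([236.73741269, 577.90318627, 230.5430506 ]), 'tcp_rot': array([-3.14016620e+00, -2.08677207e-05,  2.75277825e+00]), 'contact_force': array([ 0.10858699, -0.38095654,  0.26510128]), 'wrist_torque': array([-0.01372827,  0.02972865, -0.10565099]), 'opening': 1.0049799457983144} 18.700000000000003
scene {'mtx': array([[509.47104727,   0.        , 319.80866648],
       [  0.        , 509.47104727, 241.82602967],
       [  0.        ,   0.        ,   1.        ]]), 'origin': array([1231.8159391 ,  500.09349001, 1178.9164047 ]), 'attitude': array([-2.46457995e+00, -3.23110578e-04,  2.20421823e+00])}
top {'mtx': array([[493.69895367,   0.        , 315.8634377 ],
       [  0.        , 493.69895367, 238.85444225],
       [  0.        ,   0.        ,   1.        ]]), 'origin': array([ 4.36908718e+02, -2.89298134e-01,  1.30787520e+03]), 'attitude': array([-3.02245112,  0.00567861, -1.58755923])}
wrist {'mtx': array([[337.68358026,   0.        , 318.37712355],
       [  0.        , 337.68358026, 242.70719786],
       [  0.        ,   0.        ,   1.        ]]), 'T_tool_cam': array([[-5.64797036e-05, -9.63158457e-01, -2.68934534e-01,
         6.82554511e+01],
       [ 9.99999185e-01, -3.97379475e-04,  1.21315675e-03,
        -6.66963736e-02],
       [-1.27533125e-03, -2.68934246e-01,  9.63157695e-01,
        -1.41056185e+02],
       [ 0.00000000e+00,  0.00000000e+00,  0.00000000e+00,
         1.00000000e+00]])}
```

View pics/scene0.png

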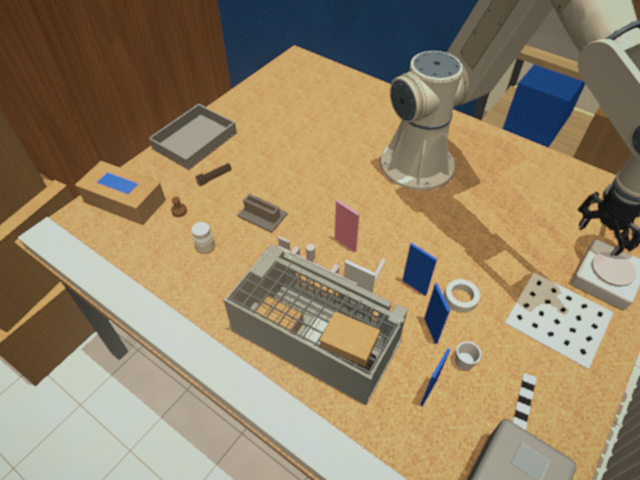

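View pics/top0.png

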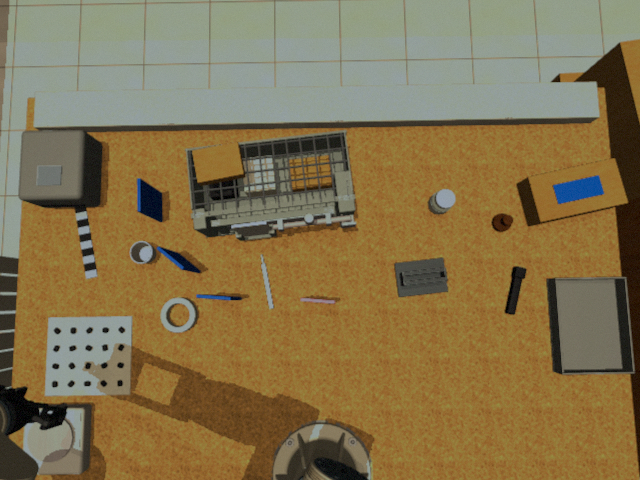

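View pics/wrist0.png

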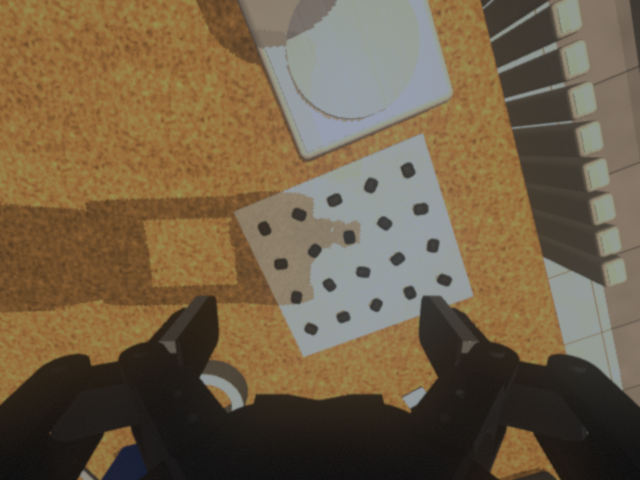

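The scene view has the cage near (315,320), with the rack at (262,210). The top view has the cage at (270,185), the gate's front around row 225 and the rack at (421,277). I'll enlarge these areas.

```bash
python3 - <<'E'
import cv2
s=cv2.imread("pics/scene0.png"); t=cv2.imread("pics/top0.png")
cv2.imwrite("pics/s1.png",cv2.resize(s[215:395,215:415],None,fx=4,fy=3.3*4/3.3*0.8,interpolation=cv2.INTER_CUBIC)[:600])
cv2.imwrite("pics/t1.png",cv2.resize(t[125:245,180:365],None,fx=4.3,fy=4.3,interpolation=cv2.INTER_CUBIC))
cv2.imwrite("pics/t2.png",cv2.resize(t[250:310,385:460],None,fx=8,fy=8,interpolation=cv2.INTER_CUBIC))
cv2.imwrite("pics/s2.png",cv2.resize(s[180:250,225:305],None,fx=8,fy=8,interpolation=cv2.INTER_CUBIC))
E
```

```text
(no output)
```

View pics/s1.png

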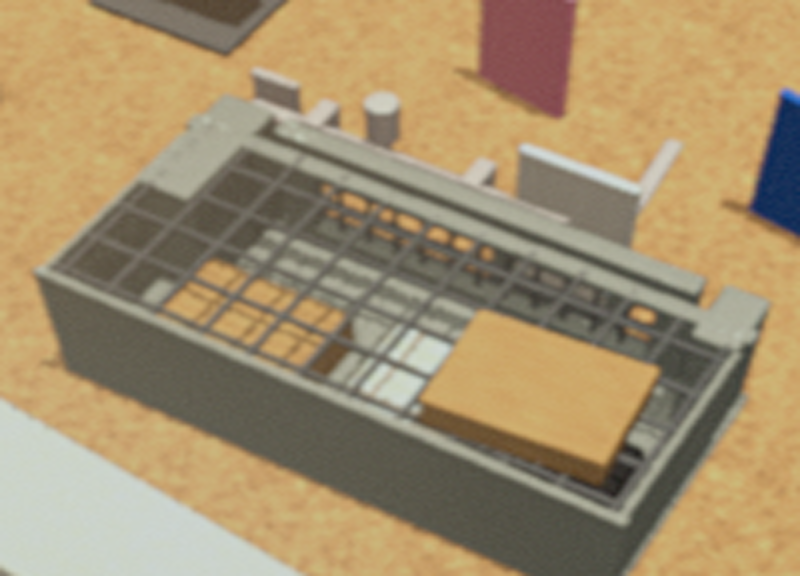

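View pics/t1.png

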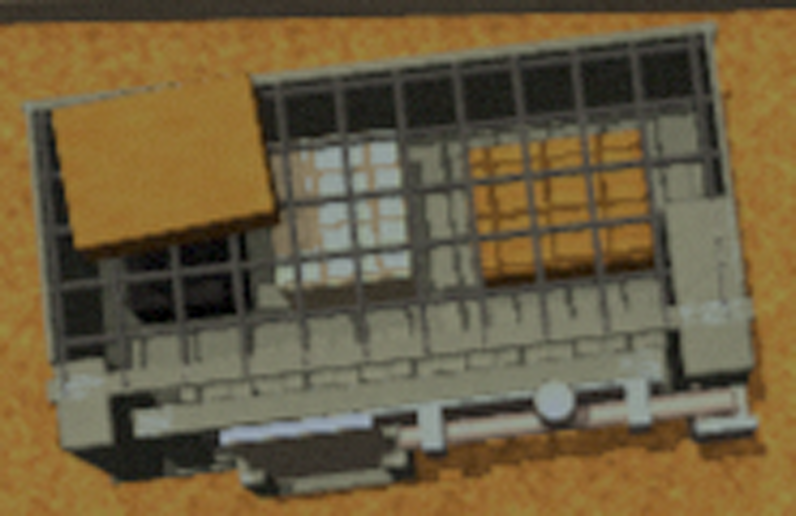

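View pics/t2.png

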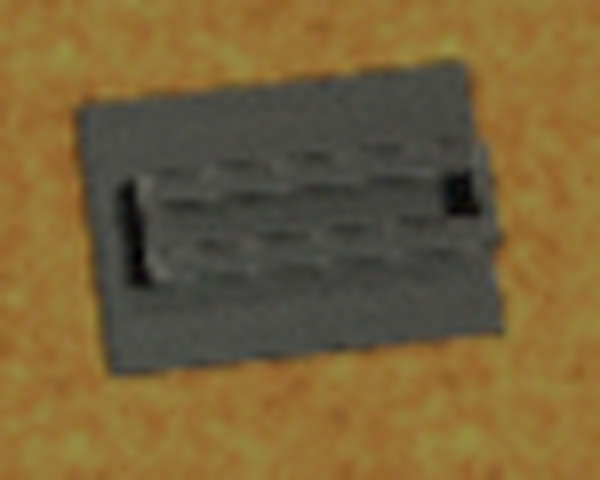

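View pics/s2.png

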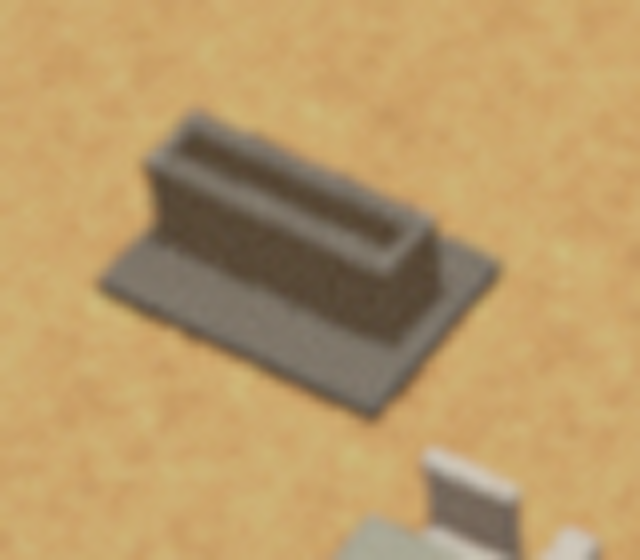

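The plate is the light grey one on the gate. In t1 its top edge runs (221,438)–(372,421). The knob's top is at (556,401), the gate top strip runs (135,420)–(665,368), and the rack's base corners are clear in t2 and s2.

```bash
cat > h.py <<'E'
import numpy as np, cv2
from rig import r
from scipy.spatial.transform import Rotation as Ro
def cam(n, st=None):
    c=r.calibration(n)
    if n=='wrist':
        T=c['T_tool_cam']; Rt=Ro.from_euler('xyz',st['tcp_rot']).as_matrix()
        return c['mtx'],Rt@T[:3,:3],Rt@T[:3,3]+st['eef_pos']
    return c['mtx'],Ro.from_euler('xyz',c['attitude']).as_matrix(),c['origin']
def unp(n,uv,z,st=None):
    K,R,o=cam(n,st); d=R@np.linalg.inv(K)@np.array([uv[0],uv[1],1.]); return o+d*(z-o[2])/d[2]
def prj(n,P,st=None):
    K,R,o=cam(n,st); p=K@(R.T@(np.asarray(P)-o)); return p[:2]/p[2]
def crop(uv,off,f):
    f=np.broadcast_to(f,2); return (np.asarray(uv)+.5)/f-.5+np.asarray(off)
E
python3 - <<'E'
from h import *
np.set_printoptions(precision=1,suppress=True)
T1=lambda u,v:crop((u,v),(180,125),4.3); T2=lambda u,v:crop((u,v),(385,250),8)
S1=lambda u,v:crop((u,v),(215,215),(4,3.2)); S2=lambda u,v:crop((u,v),(225,180),8)
P=lambda l,n,uv,z:print(l,n,uv,unp(n,uv,z))
P('knob','top',T1(556,401),195);P('knob','scene',S1(382,102),195)
P('plL','top',T1(221,438),205);P('plR','top',T1(372,421),205)
P('plL','scene',S1(639,190),205);P('plR','scene',S1(520,148),205)
P('gateL','top',T1(135,420),150);P('gateR','top',T1(665,368),150)
P('cageBL','top',T1(25,105),150);P('cageBR','top',T1(715,25),150)
P('cageBL','scene',S1(625,518),150);P('cageBR','scene',S1(40,272),150)
for q in [(78,103),(465,62),(503,333),(112,376)]: P('rackbase','top',T2(*q),10)
for q in [(100,285),(375,415),(500,265)]: P('rackbase','scene',S2(*q),10)
for q in [(197,108),(150,160),(390,270),(437,215)]: P('racktop','scene',S2(*q),55)
E
```

```text
knob top [308.9 217.9] [618.7  18.8 195. ]
knob scene [310.1 246.5] [620.3  21.9 195. ]
plL top [231.  226.5] [600.5 194.9 205. ]
plR top [266.1 222.5] [608.2 115.5 205. ]
plL scene [374.4 274. ] [603.  196.7 205. ]
plR scene [344.6 260.9] [612.7 119.1 205. ]
gateL top [211.  222.3] [619.6 252.2 150. ]
gateR top [334.3 210.2] [643.5 -40.9 150. ]
cageBL top [185.4 149. ] [799.9 315.7 150. ]
cageBR top [345.9 130.4] [839.1 -73.3 150. ]
cageBL scene [370.9 376.5] [798.1 317.4 150. ]
cageBR scene [224.6 299.7] [840.9 -67.  150. ]
rackbase top [394.3 262.4] [ 526.3 -200.8   10. ]
rackbase top [442.7 257.3] [ 537.6 -328.5   10. ]
rackbase top [447.4 291.2] [ 448.8 -336.7   10. ]
rackbase top [398.6 296.6] [ 437.  -208.7   10. ]
rackbase scene [237.1 215.2] [ 540.3 -322.7   10. ]
rackbase scene [271.4 231.4] [ 527.9 -196.    10. ]
rackbase scene [287.1 212.7] [ 441.2 -205.4   10. ]
racktop scene [249.2 193.1] [ 477.1 -322.3   55. ]
racktop scene [243.3 199.6] [ 508.3 -318.5   55. ]
racktop scene [273.3 213.3] [ 497.7 -209.5   55. ]
racktop scene [279.2 206.4] [ 465.9 -213.    55. ]
```

The knob is near (619.5,20), the plate centre near (606,156), the cage yaw about 0.10 and the slot near (488,-266) with yaw about 0.093. I'll go above the plate first and refine there with the wrist camera.

```bash
cat >> h.py <<'E'
def plan(p,yaw,rpy=None):
    s=r.sense(); R=Ro.from_euler('xyz',s['tcp_rot']); Rt=Ro.from_euler('xyz',rpy if rpy is not None else [np.pi,0,yaw])
    d=R.inv().apply(np.asarray(p,float)-s['eef_pos'])/10; w=np.degrees((R.inv()*Rt).as_rotvec())
    print('t',s['clock'],'pos',np.round(s['eef_pos'],1),'rpy',np.round(s['tcp_rot'],4),'F',np.round(s['contact_force'],1),'op',round(s['opening'],3))
    print('shift cm',np.round(d,2),'turn deg',np.round(w,2))
E
python3 -c "
from h import *
plan([606,156.5,275],1.671)"
```

```text
t 0.15 pos [236.8 578.  230.7] rpy [-3.1406 -0.      2.7528] F [ 0.6  0.1 -0.2] op 1.0
shift cm [-50.15 -25.01  -4.4 ] turn deg [-5.000e-02  3.000e-02  6.198e+01]
```

>>> jog_arm(series=[[[-10,-5,-4.4,0,0,10.5,8.5],[-20,-10,-4.4,0,0,21,8.5],[-30,-15,-4.4,0,0,32,8.5],[-40,-20,-4.4,0,0,42,8.5],[-50.15,-25,-4.4,0,0,53,8.5]]])

```text
clock: 0.78
eef_pos: [440.4, 345.3, 269.7]
tcp_rot: [3.141, -0.0, 1.826]
contact_force: [0.9, 0.8, -0.4]
opening: 0.996
```

```bash
python3 -c "
from h import *
plan([606,156.5,275],1.671)"
```

```text
t 0.775 pos [440.4 345.3 269.7] rpy [ 3.1413e+00 -1.0000e-04  1.8264e+00] F [ 0.9  0.8 -0.4] op 0.996
shift cm [-22.45  11.25  -0.53] turn deg [ 0.02 -0.01  8.9 ]
```

>>> jog_arm(series=[[[-21,10.8,0,0,0,8.9,8.5],[-21,10.8,0,0,0,8.9,8.5],[-21,10.8,0,0,0,8.9,8.5],[-21,10.8,0,0,0,8.9,8.5],[-21,10.8,0,0,0,8.9,8.5]]])

```text
clock: 1.4
eef_pos: [599.7, 169.3, 269.0]
tcp_rot: [-3.141, 0.001, 1.673]
contact_force: [0.0, 0.5, 0.1]
opening: 0.993
```

```bash
python3 -c "
from h import *
plan([606,156.5,275],1.671)
s=r.sense(); f=r.grab_frame('wrist'); cv2.imwrite('pics/w1.png',f[:,:,::-1]); print(repr(s['eef_pos']),repr(s['tcp_rot']))
for P in [(606,156.5,205),(619.5,20.3,195)]: print(prj('wrist',P,s))"
```

```text
t 1.4 pos [599.7 169.3 269. ] rpy [-3.1415e+00  6.0000e-04  1.6732e+00] F [0.  0.5 0.1] op 0.993
shift cm [-1.34  0.5  -0.6 ] turn deg [-0.01  0.04  0.12]
array([599.69595825, 169.29736921, 268.984646  ]) array([-3.14147799e+00,  6.39379485e-04,  1.67316839e+00])
[326.13662397 278.94503603]
[324.15950342 436.78654523]
```

View pics/w1.png

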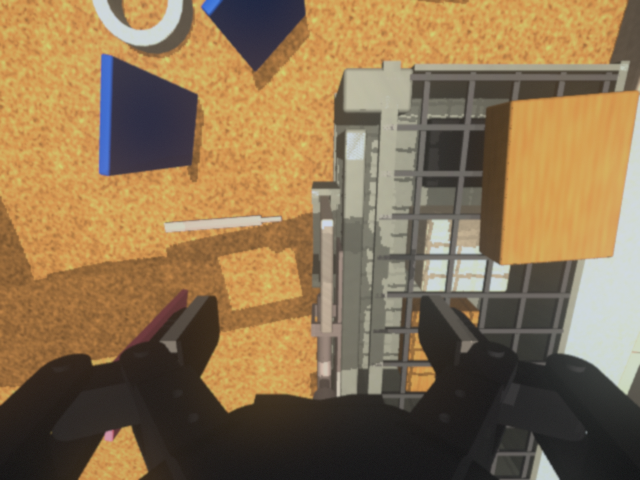

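The wrist view shows the plate's top edge along column ~326, rows 220–335, with the gripper straddling it. I'll enlarge this part.

```bash
python3 -c "
import cv2
f=cv2.imread('pics/w1.png')[170:410,265:425]
cv2.imwrite('pics/w1c.png',cv2.resize(f,None,fx=2.5*1.9,fy=2.5,interpolation=cv2.INTER_CUBIC))"
```

```text
(no output)
```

View pics/w1c.png

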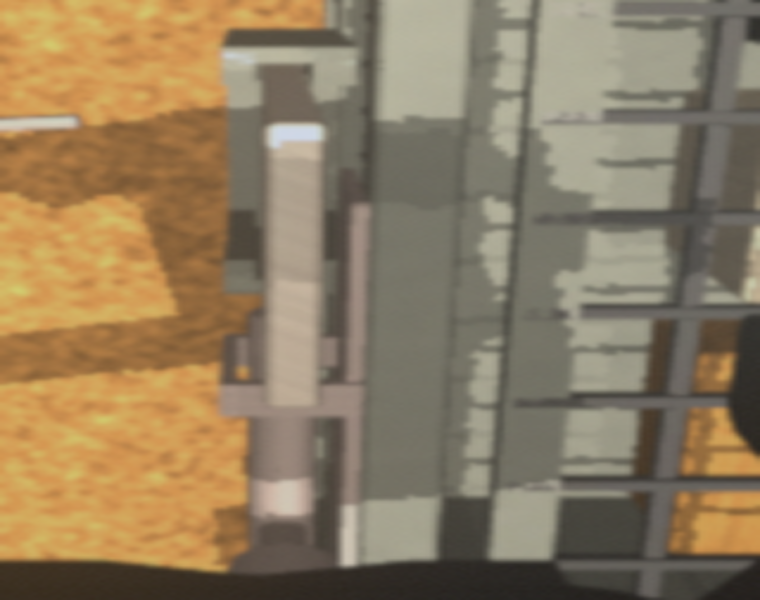

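```bash
python3 -c "
from h import *
s=dict(eef_pos=np.array([599.69595825, 169.29736921, 268.984646]),tcp_rot=np.array([-3.14147799e+00,  6.39379485e-04,  1.67316839e+00]))
c=lambda u,v:crop((u,v),(265,170),(4.75,2.5))
a=unp('wrist',c(296,125),205,s);b=unp('wrist',c(293,406),205,s);print(a,b,(a+b)/2,np.linalg.norm(a-b))
m=(a+b)/2
plan([m[0],m[1],163],1.671)"
```

```text
[602.23787553 195.52483135 205.        ] [610.29291199 118.04271056 205.        ] [606.26539376 156.78377096 205.        ] 77.89969610491279
t 1.45 pos [598.5 170.8 269. ] rpy [-3.1407  0.      1.6743] F [-0.1  0.1  0.3] op 0.998
shift cm [-1.47  0.64 10.6 ] turn deg [-0.05  0.    0.19]
```

The plate centre is confirmed at (606.3,156.8). I'll centre over it and go down.

>>> jog_arm(series=[[[-1.4,0.65,0,0,0,0.2,4],[-1.4,0.65,4,0,0,0.2,4],[-1.4,0.65,6.5,0,0,0.2,4],[-1.4,0.65,6.5,0,0,0.2,4]]])

```text
clock: 1.95
eef_pos: [604.3, 158.9, 202.8]
tcp_rot: [-3.138, 0.001, 1.675]
contact_force: [0.3, -0.7, -0.9]
opening: 0.467
```

```bash
python3 -c "
from h import *
plan([606.3,156.8,163],1.672)"
```

```text
t 1.95 pos [604.3 158.9 202.8] rpy [-3.1377e+00  6.0000e-04  1.6746e+00] F [ 0.3 -0.7 -0.9] op 0.467
shift cm [-0.23  0.19  3.98] turn deg [-0.22  0.04  0.15]
```

>>> jog_arm(series=[[[-0.2,0.18,0,0,0,0,4],[-0.2,0.18,2,0,0,0,4],[-0.2,0.18,4,0,0,0,4],[-0.2,0.18,4,0,0,0,4],[-0.2,0.18,4,0,0,0,4]]])

```text
clock: 2.58
eef_pos: [608.9, 157.2, 166.1]
tcp_rot: [3.14, -0.0, 1.674]
contact_force: [1.0, 0.7, 0.8]
opening: 0.471
```

```bash
python3 -c "
from h import *
plan([606.3,156.8,163],1.672)"
```

```text
t 2.575 pos [608.9 157.2 166.1] rpy [ 3.1396e+00 -3.0000e-04  1.6736e+00] F [1.  0.7 0.8] op 0.471
shift cm [-0.02 -0.26  0.31] turn deg [ 0.12 -0.02  0.09]
```

>>> jog_arm(series=[[[0,0,0,0,0,0,4],[0,0,0,0,0,0,4]]])

```text
clock: 2.82
eef_pos: [608.4, 157.1, 165.4]
tcp_rot: [3.14, -0.0, 1.674]
contact_force: [0.6, 0.1, -0.4]
opening: 0.466
```

```bash
python3 -c "
from h import *
plan([606.3,156.8,163],1.672)
f=r.grab_frame('wrist'); cv2.imwrite('pics/w2.png',f[:,:,::-1])"
```

```text
t 2.825 pos [608.4 157.1 165.4] rpy [ 3.1404e+00 -1.0000e-04  1.6735e+00] F [ 0.6  0.1 -0.4] op 0.466
shift cm [-0.01 -0.21  0.24] turn deg [ 0.07 -0.01  0.09]
```

View pics/w2.png

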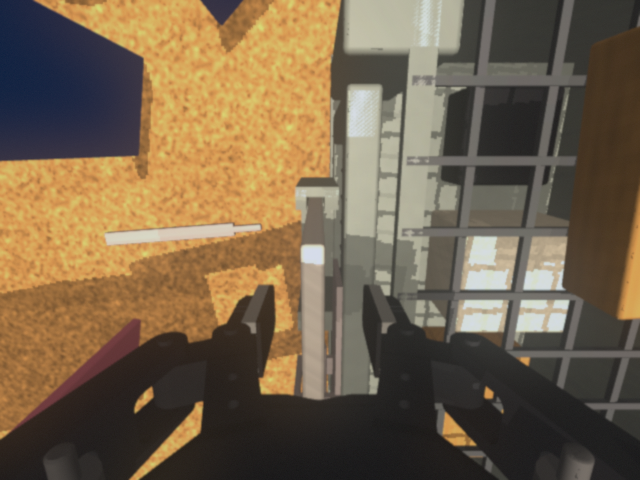

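The plate, at column 313, sits between the pads (272 and 366, midpoint 319), so I need to shift about 2 mm before closing.

>>> jog_arm(series=[[[0,-0.21,0.2,0,0,0,4],[0,-0.21,0.2,0,0,0,2],[0,-0.21,0.2,0,0,0,0.2],[0,-0.21,0.2,0,0,0,0],[0,-0.21,0.2,0,0,0,0]]], newtons=50)

```text
clock: 3.5
eef_pos: [605.9, 156.8, 162.5]
tcp_rot: [3.142, -0.0, 1.673]
contact_force: [0.7, 0.6, 0.0]
opening: 0.086
```

>>> jog_arm(series=[[[0,0,0,0,0,0,0],[0,0,0,0,0,0,0]]])

```text
clock: 3.75
eef_pos: [605.9, 156.8, 162.5]
tcp_rot: [3.142, -0.0, 1.673]
contact_force: [1.0, 0.2, 0.4]
opening: 0.088
```

Gripped, with the opening at about 7.5 mm. Lifting straight up now.

>>> jog_arm(series=[[[0,0,-1,0,0,0,0],[0,0,-2.5,0,0,0,0],[0,0,-4,0,0,0,0],[0,0,-5.5,0,0,0,0],[0,0,-7,0,0,0,0]]])

```text
clock: 4.38
eef_pos: [605.9, 156.7, 233.9]
tcp_rot: [3.141, -0.0, 1.673]
contact_force: [-0.4, -0.3, -3.1]
opening: 0.085
```

>>> jog_arm(series=[[[0,0,-1.5,0,0,0,0],[0,0,-3,0,0,0,0],[0,0,-3,0,0,0,0],[0,0,-3,0,0,0,0]]])

```text
clock: 4.88
eef_pos: [605.6, 156.7, 262.1]
tcp_rot: [-3.141, 0.0, 1.673]
contact_force: [-0.6, 0.4, -3.0]
opening: 0.086
```

```bash
python3 -c "
from h import *
plan([488,-266.5,275],1.664)
f=r.grab_frame('scene'); cv2.imwrite('pics/s3.png',cv2.resize(f[150:390,190:510,::-1],None,fx=2.5,fy=2.5))"
```

```text
t 4.875 pos [605.6 156.7 262.1] rpy [-3.1409e+00  1.0000e-04  1.6734e+00] F [-0.6  0.4 -3. ] op 0.086
shift cm [-40.89 -16.03  -1.27] turn deg [-0.04  0.01  0.54]
```

View pics/s3.png

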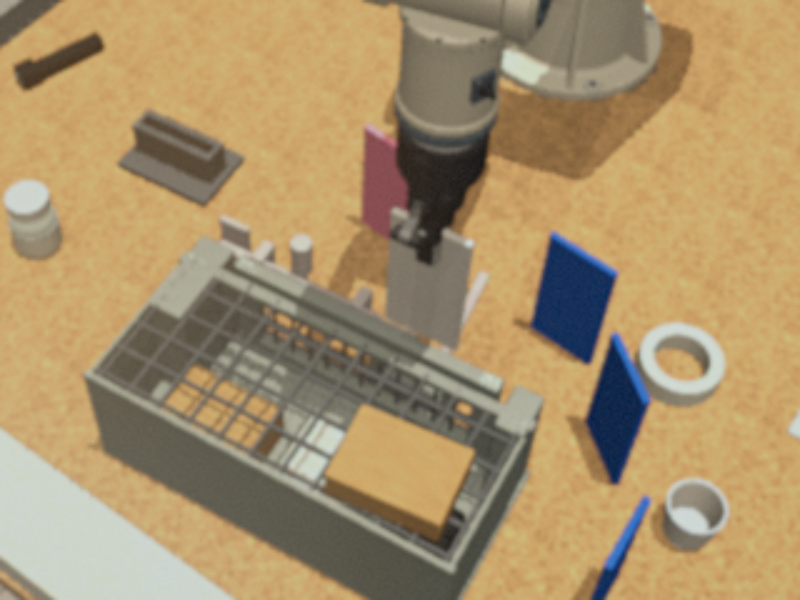

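The plate is out and held square. I'll raise it so its bottom clears everything, then move towards the rack and stop about 130 mm short for a wrist view.

>>> jog_arm(series=[[[0,0,-4,0,0,0,0],[0,0,-7.8,0,0,0,0],[-5,-2,-7.8,0,0,0.3,0],[-10,-4,-7.8,0,0,0.5,0],[-16,-6.5,-7.8,0,0,0.5,0]]])

```text
clock: 5.55
eef_pos: [557.6, -7.8, 339.8]
tcp_rot: [-3.141, -0.0, 1.666]
contact_force: [0.8, -0.4, -2.0]
opening: 0.089
```

>>> jog_arm(series=[[[-5,-2.5,0,0,0,0,0],[-10,-5,0,0,0,0,0],[-12,-9,0,0,0,0,0],[-12,-9,0,0,0,0,0],[-12,-9,0,0,0,0,0]]])

```text
clock: 6.18
eef_pos: [480.1, -134.5, 340.3]
tcp_rot: [3.141, -0.0, 1.664]
contact_force: [-0.4, 0.4, -3.1]
opening: 0.085
```

```bash
python3 -c "
from h import *
plan([488,-266.5,275],1.664)
s=r.sense();f=r.grab_frame('wrist'); cv2.imwrite('pics/w3.png',f[:,:,::-1]);print(repr(s['eef_pos']),repr(s['tcp_rot']),prj('wrist',[488,-266,55],s))"
```

```text
t 6.175 pos [ 480.1 -134.5  340.3] rpy [ 3.1414e+00 -3.0000e-04  1.6641e+00] F [-0.4  0.4 -3.1] op 0.085
shift cm [-13.21  -0.44   6.53] turn deg [ 0.01 -0.02  0.01]
array([ 480.10086571, -134.53423828,  340.32055822]) array([ 3.14144853e+00, -3.31690988e-04,  1.66410251e+00]) [315.05741491 299.73149911]
```

View pics/w3.png

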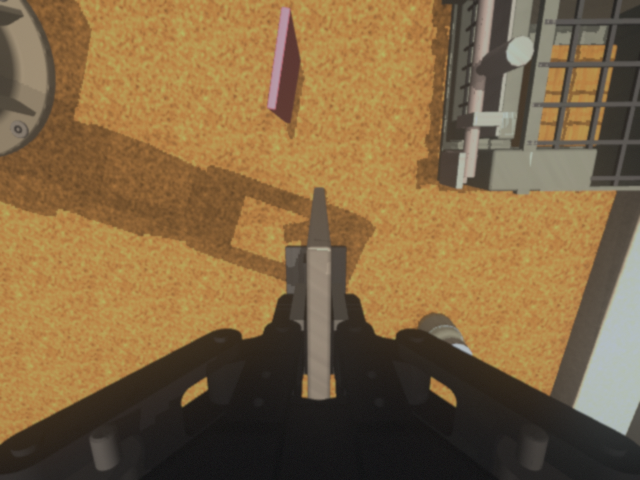

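The wrist view shows the rack base's near edge, (286,247)–(346,247), behind the plate. I'll check this and the rack walls.

```bash
python3 -c "
from h import *
im=cv2.imread('pics/w3.png')[230:345,255:385]
cv2.imwrite('pics/w3c.png',cv2.resize(im,None,fx=5,fy=5,interpolation=cv2.INTER_CUBIC))"
```

```text
(no output)
```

View pics/w3c.png

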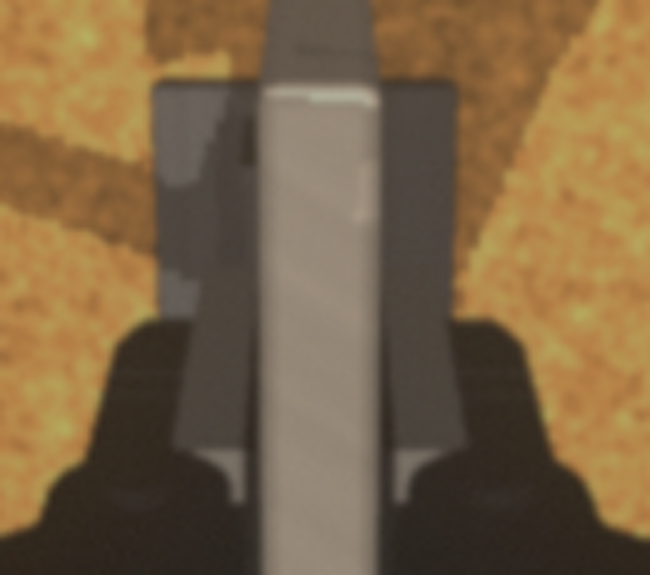

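```bash
python3 -c "
from h import *
s=dict(eef_pos=np.array([ 480.10086571, -134.53423828,  340.32055822]),tcp_rot=np.array([ 3.14144853e+00, -3.31690988e-04,  1.66410251e+00]))
a=unp('wrist',crop((153,83),(255,230),5),10,s);b=unp('wrist',crop((457,84),(255,230),5),10,s);print(a,b,np.linalg.norm(a-b))
m=(a+b)/2; t=0.093
for t in (.085,.1): print(m+65*np.array([np.sin(t),-np.cos(t),0]))
plan([488,-267,195],1.664)"
```

```text
[ 438.68411541 -206.71264263   10.        ] [ 526.66999254 -198.81705971   10.        ] 88.33942950094121
[ 488.19540335 -267.53018001   10.        ]
[ 489.16622605 -267.44012191   10.        ]
t 6.225 pos [ 480.4 -134.2  340.3] rpy [ 3.1415e+00 -3.0000e-04  1.6649e+00] F [ 1.6 -0.2 -3. ] op 0.087
shift cm [-13.29  -0.5   14.53] turn deg [ 0.   -0.02  0.05]
```

>>> jog_arm(series=[[[-5,-0.2,2,0,0,0,0],[-10,-0.4,4,0,0,0,0],[-13.3,-0.52,6,0,0,0,0],[-13.3,-0.52,8,0,0,0,0],[-13.3,-0.52,10,0,0,0,0]]])

```text
clock: 6.85
eef_pos: [488.1, -267.3, 239.2]
tcp_rot: [-3.141, -0.001, 1.665]
contact_force: [-0.6, 0.1, -2.9]
opening: 0.089
```

>>> jog_arm(series=[[[0,0,2.0,0,0,0,0],[0,0,4.5,0,0,0,0],[0,0,4.5,0,0,0,0],[0,0,4.5,0,0,0,0]]])

```text
clock: 7.35
eef_pos: [488.2, -267.3, 196.1]
tcp_rot: [3.141, 0.0, 1.666]
contact_force: [-0.4, 0.4, -2.6]
opening: 0.088
```

```bash
python3 -c "
from h import *
plan([488.3,-267,187],1.664)
f=r.grab_frame('scene'); cv2.imwrite('pics/s4.png',cv2.resize(f[120:250,205:345,::-1],None,fx=4.5,fy=4.5,interpolation=cv2.INTER_CUBIC))
f=r.grab_frame('top'); cv2.imwrite('pics/t4.png',cv2.resize(f[220:320,370:480,::-1],None,fx=5,fy=5,interpolation=cv2.INTER_CUBIC))"
```

```text
t 7.35 pos [ 488.2 -267.3  196.1] rpy [3.1411e+00 3.0000e-04 1.6656e+00] F [-0.4  0.4 -2.6] op 0.088
shift cm [0.03 0.01 0.91] turn deg [0.03 0.02 0.09]
```

View pics/s4.png

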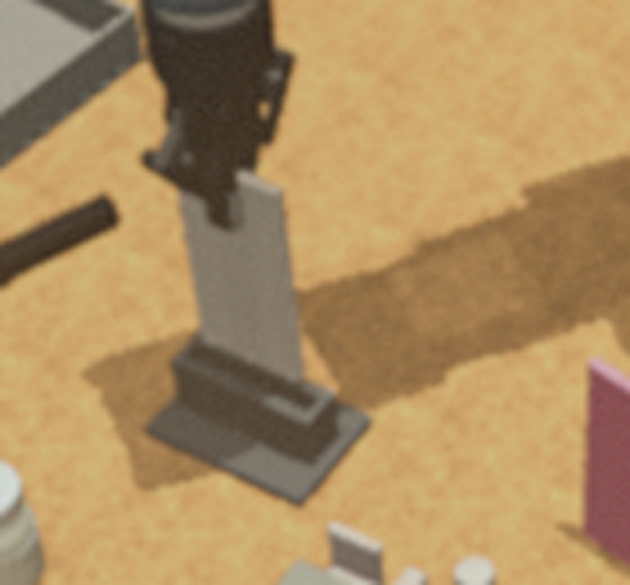

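View pics/t4.png

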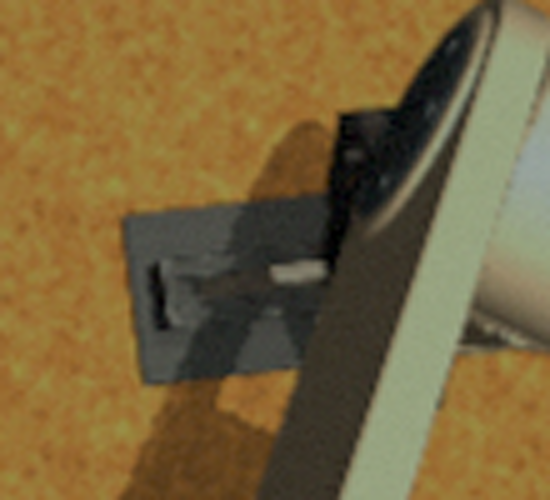

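The plate hangs over the slot, lined up with its opening. I'll lower it in stages and watch the force.

>>> jog_arm(series=[[[0,0,1,0,0,0,0],[0,0,2,0,0,0,0],[0,0,2.7,0,0,0,0],[0,0,2.7,0,0,0,0]]])

```text
clock: 7.95
eef_pos: [486.8, -267.3, 167.7]
tcp_rot: [-3.14, -0.001, 1.665]
contact_force: [-1.0, 0.1, -2.7]
opening: 0.088
```

>>> jog_arm(series=[[[0,0,1,0,0,0,0],[0,0,2,0,0,0,0],[0,0,2.8,0,0,0,0],[0,0,3.2,0,0,0,0],[0,0,3.2,0,0,0,0]]])

```text
clock: 8.57
eef_pos: [487.1, -267.4, 136.2]
tcp_rot: [-3.141, -0.0, 1.665]
contact_force: [0.5, 0.6, -3.2]
opening: 0.088
```

>>> jog_arm(series=[[[0,0,0.1,0,0,0,0],[0,0,0.2,0,0,0,0],[0,0,0.2,0,0,0,0]]])

```text
clock: 8.95
eef_pos: [487.3, -267.5, 134.7]
tcp_rot: [3.141, 0.0, 1.665]
contact_force: [0.3, 0.1, -2.2]
opening: 0.086
```

>>> jog_arm(series=[[[0,0,0.1,0,0,0,0],[0,0,0.25,0,0,0,0],[0,0,0.25,0,0,0,0]]])

```text
clock: 9.32
eef_pos: [487.7, -267.6, 132.9]
tcp_rot: [3.141, 0.0, 1.665]
contact_force: [-1.8, 1.5, 6.5]
opening: 0.088
```

The plate is on the slot floor: the vertical force flipped to +6.5 N at TCP 132.9. Releasing and rising.

>>> jog_arm(series=[[[0,0,-0.1,0,0,0,1.2],[0,0,-0.1,0,0,0,2.5],[0,0,-0.1,0,0,0,4],[0,0,-0.1,0,0,0,4]]])

```text
clock: 9.82
eef_pos: [487.2, -267.5, 133.0]
tcp_rot: [-3.142, -0.0, 1.665]
contact_force: [-0.4, -0.1, 1.6]
opening: 0.467
```

>>> jog_arm(series=[[[0,0,-3,0,0,0,4.5],[0,0,-8,0,0,0,4.5],[0,0,-13,0,0,0,4.5],[0,0,-15,0,0,0,4.5],[0,0,-15,0,0,0,4.5]]])

```text
clock: 10.45
eef_pos: [488.0, -267.9, 284.6]
tcp_rot: [3.139, 0.002, 1.665]
contact_force: [-0.3, -1.0, -0.5]
opening: 0.525
```

```bash
python3 -c "
from h import *
plan([618,65,285],1.671)
f=r.grab_frame('scene'); cv2.imwrite('pics/s5.png',cv2.resize(f[120:250,205:345,::-1],None,fx=4.5,fy=4.5,interpolation=cv2.INTER_CUBIC))"
```

```text
t 10.45 pos [ 488.  -267.9  284.6] rpy [3.1388e+00 1.9000e-03 1.6647e+00] F [-0.3 -1.  -0.5] op 0.525
shift cm [31.93 16.06 -0.06] turn deg [ 0.16  0.11 -0.36]
```

View pics/s5.png

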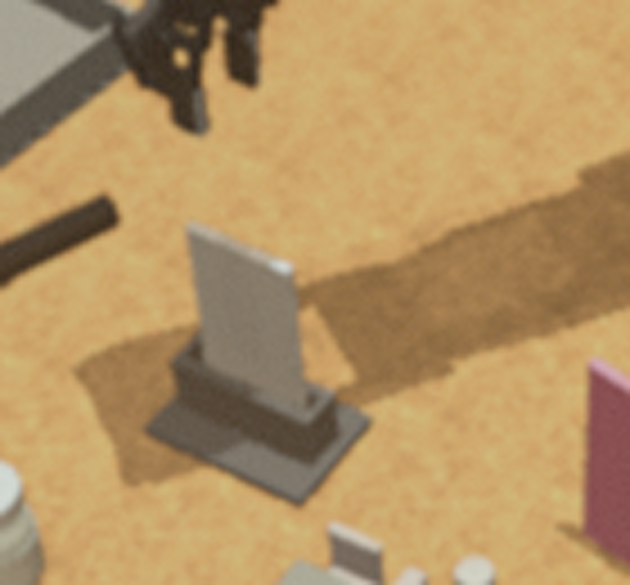

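The plate stands upright in the slot. Now to the knob.

>>> jog_arm(series=[[[5.5,2.8,0,0,0,0,4.5],[11,5.6,0,0,0,0,4.5],[16.5,8.4,0,0,0,0,4.5],[22,11.2,0,0,0,0,4.5],[27.4,15.6,0,0,0,-0.4,4.5]]])

```text
clock: 11.12
eef_pos: [612.3, 16.0, 281.1]
tcp_rot: [-3.139, -0.0, 1.672]
contact_force: [1.6, -1.5, 0.2]
opening: 0.527
```

>>> jog_arm(series=[[[0,0,0,0,0,0,4.5],[0,0,0,0,0,0,4.5]]])

```text
clock: 11.38
eef_pos: [612.0, 14.0, 281.1]
tcp_rot: [-3.138, 0.0, 1.673]
contact_force: [-0.4, -0.6, 0.4]
opening: 0.528
```

```bash
python3 -c "
from h import *
plan([619.5,20.3,163],1.671)
s=r.sense();f=r.grab_frame('wrist'); cv2.imwrite('pics/w5.png',f[:,:,::-1]);print(repr(s['eef_pos']),repr(s['tcp_rot']),prj('wrist',[619.5,20.3,195],s))"
```

```text
t 11.375 pos [612.   14.  281.1] rpy [-3.1383e+00  1.0000e-04  1.6726e+00] F [-0.4 -0.6  0.4] op 0.528
shift cm [ 0.55  0.85 11.81] turn deg [-0.19  0.01  0.09]
array([611.95761459,  14.00477208, 281.0815203 ]) array([-3.13834585e+00,  1.35931151e-04,  1.67257856e+00]) [330.5146263  241.96219889]
```

View pics/w5.png

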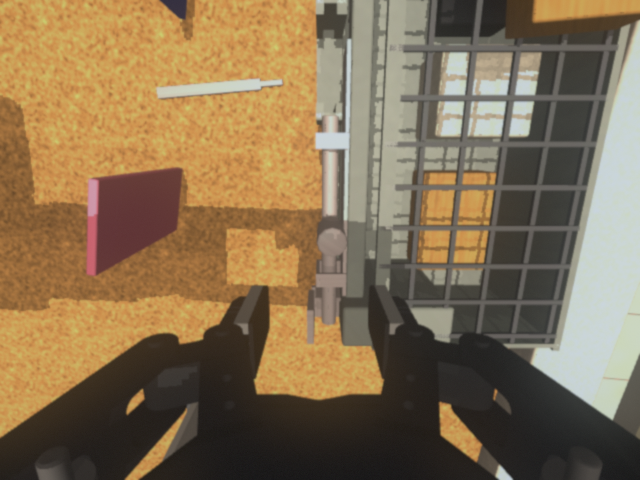

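The knob's top is at (332,242) against a predicted (330.5,242), so the knob is at (620,20.3). I'll also work out the hinge position from the gate's ends.

```bash
python3 -c "
from h import *
S1=lambda u,v:crop((u,v),(215,215),(4,3.2));T1=lambda u,v:crop((u,v),(180,125),4.3)
s=dict(eef_pos=np.array([611.95761459,  14.00477208, 281.0815203 ]),tcp_rot=np.array([-3.13834585e+00,  1.35931151e-04,  1.67257856e+00]))
k=np.array([620,20.3]); ex=np.array([np.cos(.1),np.sin(.1)]);ey=np.array([-np.sin(.1),np.cos(.1)])
def L(l,P): d=P[:2]-k; print(l,P,'local rel knob x %.1f y %.1f'%(d@ex,d@ey))
L('latch s',unp('scene',S1(275,128),150)); L('hinge s',unp('scene',S1(703,285),150))
L('latch t',unp('top',T1(665,368),150)); L('hinge t',unp('top',T1(135,420),150))
L('pl',np.array([606.3,156.8]))
L('w latch',unp('wrist',(357,343),150,s))
f=cv2.imread('pics/top0.png')[125:245,180:365]
im=cv2.imread('pics/w5.png'); cv2.imwrite('pics/w5c.png',cv2.resize(im[220:360,290:450],None,fx=5,fy=4,interpolation=cv2.INTER_CUBIC))
"
```

```text
latch s [653.55197764 -38.94799144 150.        ] local rel knob x 27.5 y -62.3
hinge s [617.5228895  256.06661849 150.        ] local rel knob x 21.1 y 234.8
latch t [643.47153163 -40.94962354 150.        ] local rel knob x 17.2 y -63.3
hinge t [619.55776401 252.2354281  150.        ] local rel knob x 22.7 y 230.8
pl [606.3 156.8] local rel knob x -0.0 y 137.2
w latch [656.95152556 -84.33514002 150.        ] local rel knob x 26.3 y -107.8
```

View pics/w5c.png

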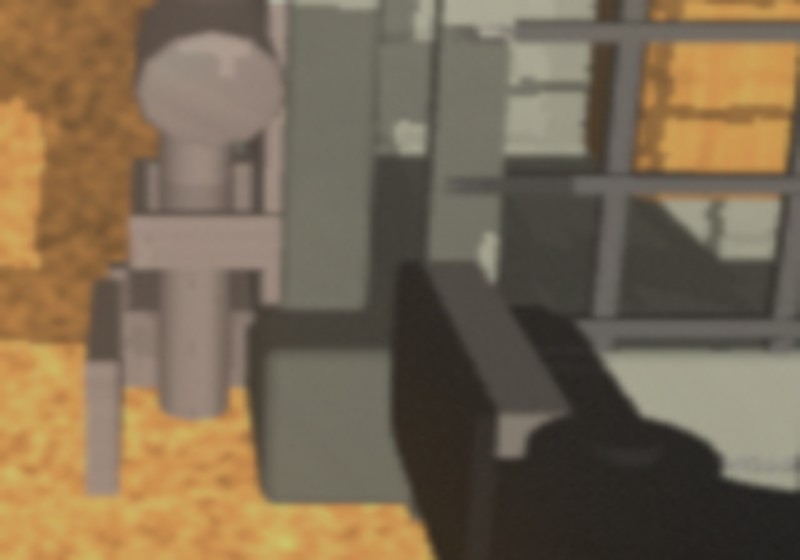

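>>> jog_arm(series=[[[0.55,0.9,3,0,0,0,4.5],[0.55,0.9,6,0,0,0,4.5],[0.55,0.9,8,0,0,0,4.5],[0.55,0.9,8,0,0,0,4.5],[0.55,0.9,8,0,0,0,4.5]]])

```text
clock: 12.05
eef_pos: [621.5, 19.5, 203.9]
tcp_rot: [3.141, 0.0, 1.671]
contact_force: [0.5, 0.8, 0.1]
opening: 0.526
```

```bash
python3 -c "
from h import *
plan([620,20.3,160],1.671)
s=r.sense();f=r.grab_frame('wrist'); cv2.imwrite('pics/w6.png',f[:,:,::-1])"
```

```text
t 12.05 pos [621.5  19.5 203.9] rpy [3.1408e+00 1.0000e-04 1.6705e+00] F [0.5 0.8 0.1] op 0.526
shift cm [ 0.09 -0.14  4.39] turn deg [ 0.04  0.01 -0.03]
```

View pics/w6.png

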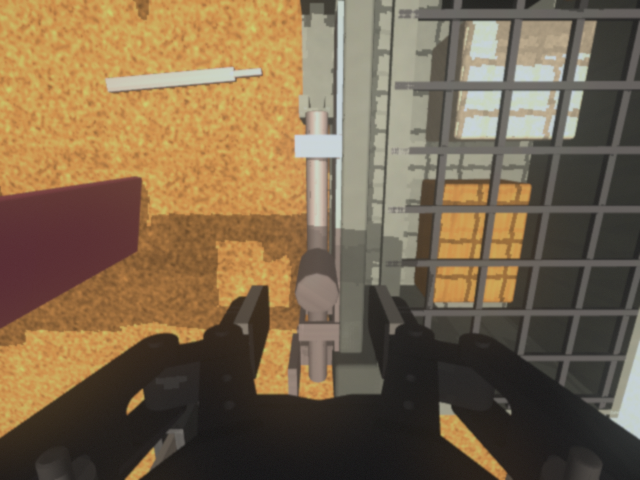

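The knob is centred between the pads. The hinge is about (618,258). Descending and gripping.

>>> jog_arm(series=[[[0.09,-0.14,2,0,0,0,4.5],[0.09,-0.14,4.3,0,0,0,4.5],[0.09,-0.14,4.3,0,0,0,4.5],[0.09,-0.14,4.3,0,0,0,4.5]]])

```text
clock: 12.6
eef_pos: [620.6, 21.0, 161.4]
tcp_rot: [3.14, 0.0, 1.672]
contact_force: [-0.7, -0.2, 0.6]
opening: 0.524
```

```bash
python3 -c "
from h import *
plan([620,20.3,160],1.671)"
```

```text
t 12.6 pos [620.6  21.  161.4] rpy [3.1399e+00 1.0000e-04 1.6716e+00] F [-0.7 -0.2  0.6] op 0.524
shift cm [-0.07 -0.06  0.14] turn deg [0.1  0.01 0.03]
```

>>> jog_arm(series=[[[-0.05,-0.05,0.1,0,0,0,3],[-0.05,-0.05,0.1,0,0,0,1],[-0.05,-0.05,0.1,0,0,0,1],[-0.05,-0.05,0.1,0,0,0,1]]], newtons=60)

```text
clock: 13.1
eef_pos: [620.3, 20.5, 160.2]
tcp_rot: [3.139, 0.0, 1.672]
contact_force: [0.1, -0.7, 6.0]
opening: 0.237
```

>>> jog_arm(series=[[[0,0,0,0,0,0,1],[0,0,0,0,0,0,1]]])

```text
clock: 13.35
eef_pos: [620.3, 20.5, 160.2]
tcp_rot: [3.139, 0.0, 1.672]
contact_force: [0.9, -0.9, 7.0]
opening: 0.243
```

Gripped, opening about 21 mm. Lifting 13 mm.

>>> jog_arm(series=[[[0,0,-0.4,0,0,0,1],[0,0,-0.8,0,0,0,1],[0,0,-1.2,0,0,0,1],[0,0,-1.35,0,0,0,1],[0,0,-1.35,0,0,0,1]]])

```text
clock: 13.98
eef_pos: [619.4, 20.5, 172.6]
tcp_rot: [3.141, 0.0, 1.672]
contact_force: [2.3, -1.1, -2.5]
opening: 0.24
```

```bash
python3 -c "
from h import *
plan([620-4.4*.998,20.3+43.7,173.7],1.671)
s=r.sense();f=r.grab_frame('wrist'); cv2.imwrite('pics/w7.png',f[:,:,::-1])
f=r.grab_frame('scene'); cv2.imwrite('pics/s7.png',cv2.resize(f[215:335,235:395,::-1],None,fx=5,fy=5,interpolation=cv2.INTER_CUBIC))"
```

```text
t 13.975 pos [619.4  20.5 172.6] rpy [3.1414e+00 1.0000e-04 1.6717e+00] F [ 2.3 -1.1 -2.5] op 0.24
shift cm [ 4.36  0.06 -0.11] turn deg [0.01 0.   0.04]
```

View pics/w7.png

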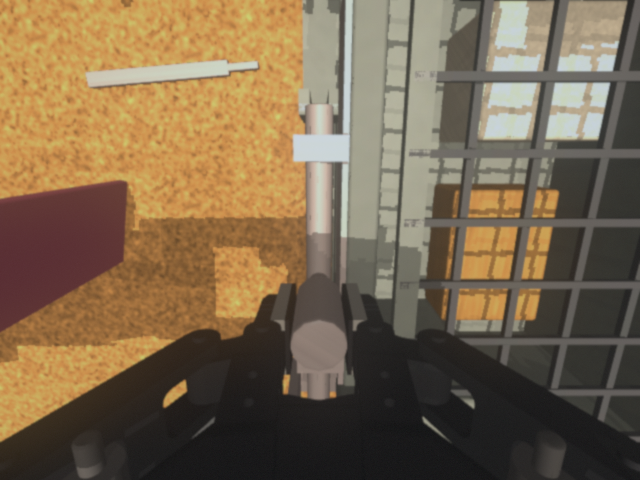

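View pics/s7.png

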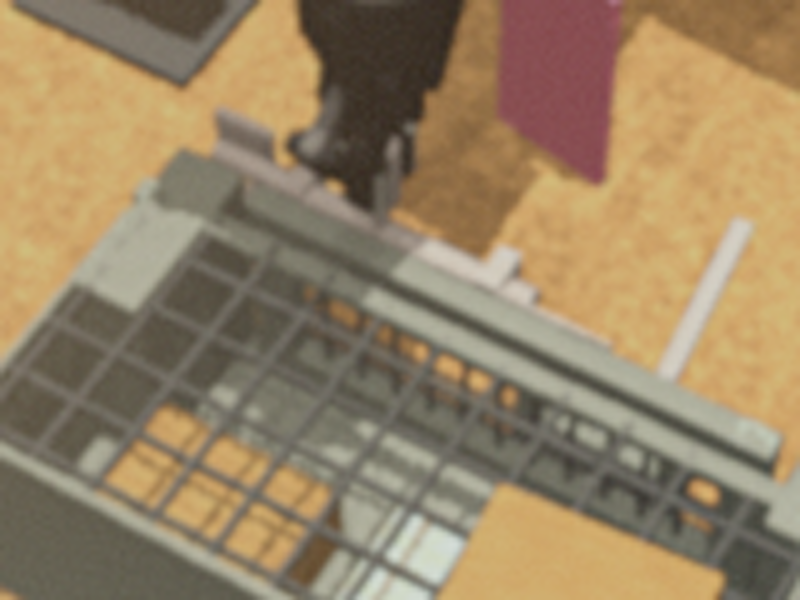

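The force shows the bolt's 2.5 N weight hanging freely at a 12.4 mm lift. I'll add a little height and draw it 12 mm first, past the lip.

>>> jog_arm(series=[[[0,0,-0.09,0,0,0,1],[0.3,0,-0.09,0,0,0,1],[0.7,0,-0.09,0,0,0,1],[1.2,0,-0.09,0,0,0,1],[1.2,0,-0.09,0,0,0,1]]])

```text
clock: 14.7
eef_pos: [618.1, 33.3, 173.4]
tcp_rot: [3.142, -0.001, 1.672]
contact_force: [2.8, 0.6, -2.3]
opening: 0.237
```

>>> jog_arm(series=[[[0.7,0,0,0,0,0,1],[1.4,0,0,0,0,0,1],[2.1,0,0,0,0,0,1],[2.6,0,0,0,0,0,1],[2.6,0,0,0,0,0,1]]])

```text
clock: 15.32
eef_pos: [615.5, 59.1, 173.4]
tcp_rot: [3.141, -0.001, 1.672]
contact_force: [2.1, 1.8, -2.9]
opening: 0.244
```

```bash
python3 -c "
from h import *
k0=np.array([620,20.3]);H=np.array([618.2,258.3]);s=r.sense();
th=.1;ex=np.array([np.cos(th),np.sin(th)]);ey=np.array([-np.sin(th),np.cos(th)])
d=s['eef_pos'][:2]-H; l=np.array([d@ex,d@ey]); print('local from hinge',l)
R0=Ro.from_euler('xyz',s['tcp_rot'])
for g in (.06,.12,.18,.24,.30,.335,.36):
    t=th-g; p=H+l[0]*np.array([np.cos(t),np.sin(t)])+l[1]*np.array([-np.sin(t),np.cos(t)])
    dd=R0.inv().apply(np.r_[p,s['eef_pos'][2]]-s['eef_pos'])/10; print(g,np.round(p,1),np.round(dd,2),'turn z',round(np.degrees(g),1))
plan(s['eef_pos'],1.67)
f=r.grab_frame('wrist'); cv2.imwrite('pics/w8.png',f[:,:,::-1])"
```

```text
local from hinge [ -22.55852443 -197.92113679]
0.06 [603.6  59.6] [ 0.17 -1.18 -0.  ] turn z 3.4
0.12 [591.7  60.9] [ 0.42 -2.35 -0.  ] turn z 6.9
0.18 [579.9  62.8] [ 0.73 -3.51  0.  ] turn z 10.3
0.24 [568.2  65.5] [ 1.11 -4.64  0.  ] turn z 13.8
0.3 [556.8  68.8] [ 1.56 -5.75  0.  ] turn z 17.2
0.335 [550.2  71.1] [ 1.85 -6.38  0.  ] turn z 19.2
0.36 [545.5  72.8] [ 2.07 -6.82  0.  ] turn z 20.6
t 15.325 pos [615.5  59.1 173.4] rpy [ 3.1415e+00 -6.0000e-04  1.6721e+00] F [ 2.1  1.8 -2.9] op 0.244
shift cm [0. 0. 0.] turn deg [ 0.01 -0.03  0.12]
```

View pics/w8.png

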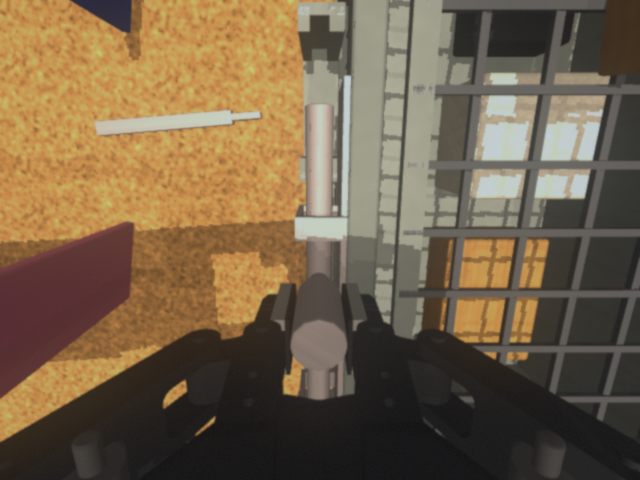

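The bolt is drawn about 39 mm and the gate is still shut. Now I'll pull the gate along its arc.

>>> jog_arm(series=[[[0.05,-0.4,0,0,0,1.2,1],[0.17,-1.18,0,0,0,3.4,1],[0.29,-1.8,0,0,0,5.2,1],[0.42,-2.35,0,0,0,6.9,1],[0.42,-2.35,0,0,0,6.9,1]]])

```text
clock: 16.0
eef_pos: [591.4, 60.1, 173.5]
tcp_rot: [3.142, 0.0, 1.551]
contact_force: [3.8, 0.4, -2.1]
opening: 0.24
```

```bash
python3 -c "
from h import *
H=np.array([618.2,258.3]);s=r.sense();d=s['eef_pos'][:2]-H
g=.1-(np.arctan2(d[1],d[0])-np.arctan2(-197.92,-22.56)); print('gate',g,'rad',np.hypot(*d),np.hypot(197.92,22.56))
th=.1-g;ex=np.array([np.cos(th),np.sin(th)]);ey=np.array([-np.sin(th),np.cos(th)])
R0=Ro.from_euler('xyz',s['tcp_rot']);l=[-22.56,-197.92]
plan(s['eef_pos'],1.672-g)
f=r.grab_frame('scene'); cv2.imwrite('pics/s8.png',cv2.resize(f[195:345,225:425,::-1],None,fx=4,fy=4,interpolation=cv2.INTER_CUBIC))"
```

```text
gate 0.12081033173225389 rad 200.04800366592806 199.20160641922544
t 16.0 pos [591.4  60.1 173.5] rpy [3.1416e+00 2.0000e-04 1.5508e+00] F [ 3.8  0.4 -2.1] op 0.24
shift cm [0. 0. 0.] turn deg [ 0.    0.01 -0.02]
```

View pics/s8.png

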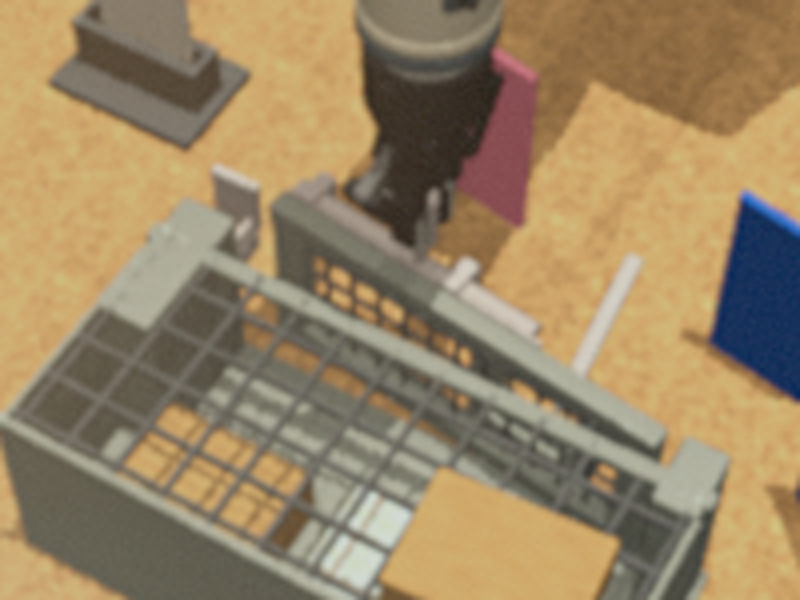

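The gate swings freely, now at 0.12 rad. Continuing to 0.33.

>>> jog_arm(series=[[[0.17,-1.18,0,0,0,3.4,1],[0.42,-2.35,0,0,0,6.9,1],[0.65,-3.25,0,0,0,9.5,1],[0.92,-4.08,0,0,0,12,1],[0.92,-4.08,0,0,0,12,1]]])

```text
clock: 16.68
eef_pos: [551.2, 70.0, 173.6]
tcp_rot: [3.141, 0.0, 1.343]
contact_force: [4.4, -2.2, -2.5]
opening: 0.241
```

>>> jog_arm(series=[[[0,0,0,0,0,0,1],[0,0,0,0,0,0,1],[0,0,0,0,0,0,1]]])

```text
clock: 17.05
eef_pos: [551.5, 70.0, 173.5]
tcp_rot: [3.141, 0.0, 1.342]
contact_force: [5.2, -2.7, -1.9]
opening: 0.244
```

```bash
python3 -c "
from h import *
H=np.array([618.2,258.3]);s=r.sense();d=s['eef_pos'][:2]-H
g=-(np.arctan2(d[1],d[0])-np.arctan2(-197.92,-22.56)-.1); print('gate',g,np.hypot(*d))
plan(s['eef_pos'],1.672-g)
f=r.grab_frame('scene'); cv2.imwrite('pics/s9.png',cv2.resize(f[150:390,190:510,::-1],None,fx=2.5,fy=2.5,interpolation=cv2.INTER_CUBIC))
f=r.grab_frame('top'); cv2.imwrite('pics/t9.png',f[:,:,::-1]);cv2.imwrite('pics/t9c.png',cv2.resize(f[125:285,180:365,::-1],None,fx=4.3,fy=3.7,interpolation=cv2.INTER_CUBIC))"
```

```text
gate 0.3271461452261225 199.76150839528597
t 17.05 pos [551.5  70.  173.5] rpy [3.1412e+00 1.0000e-04 1.3420e+00] F [ 5.2 -2.7 -1.9] op 0.244
shift cm [0. 0. 0.] turn deg [ 0.02  0.   -0.16]
```

View pics/s9.png

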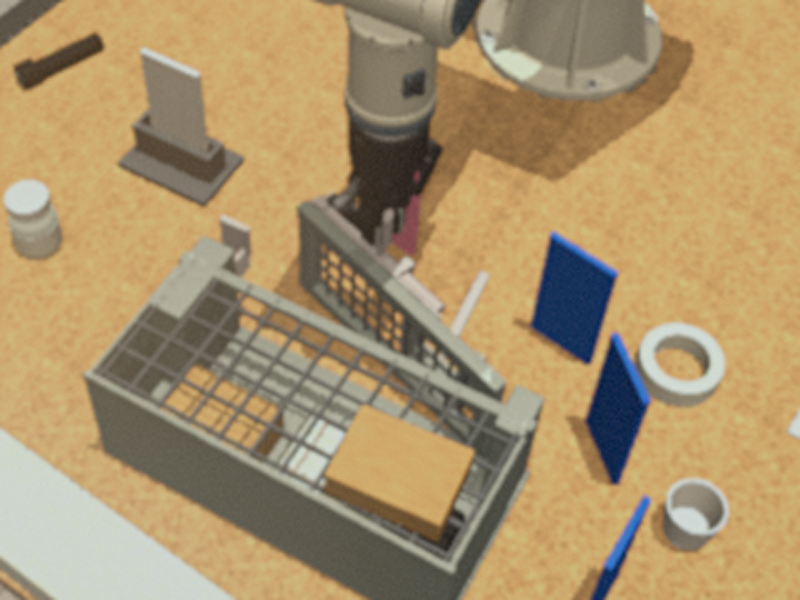

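View pics/t9.png

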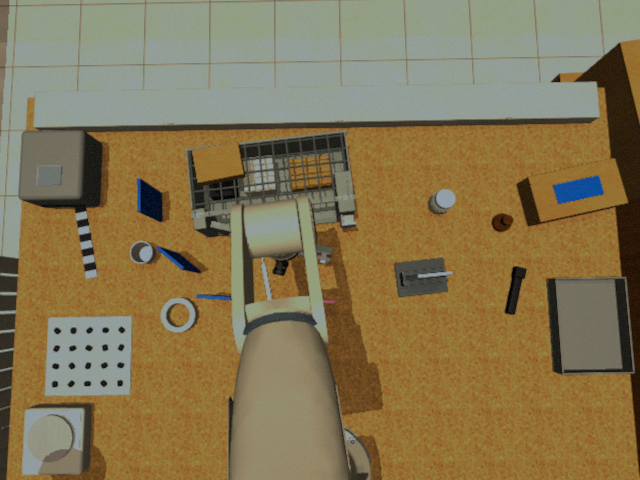

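View pics/t9c.png

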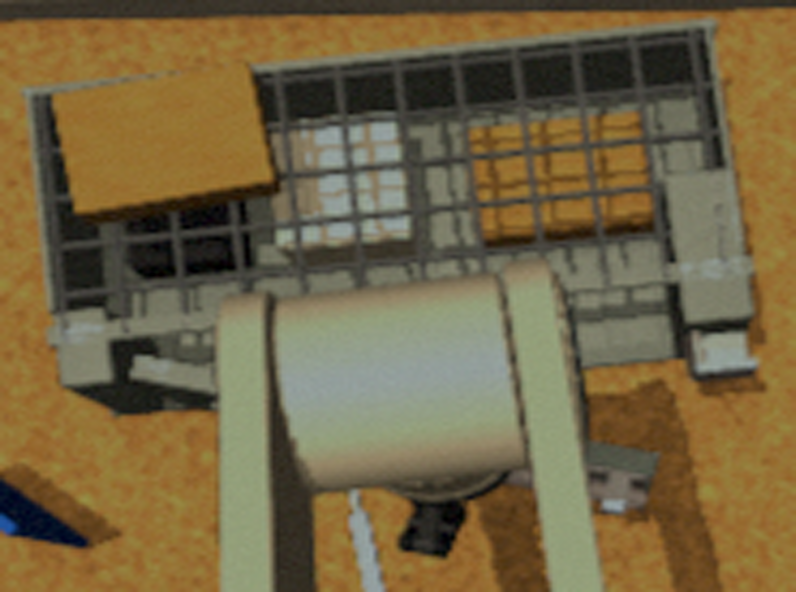

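The gate is ajar, its latch edge at about (645,455) in the top crop. The plate stands in the rack and the bystanders look untouched. I'll check the opening from the picture.

```bash
python3 -c "
from h import *
ex=np.array([np.cos(.1),np.sin(.1)])
for uv in [(657,456),(655,472)]:
    P=unp('top',crop(uv,(180,125),(4.3,3.7)),150); d=P[:2]-np.array([618.2,258.3]); print(P,'dist',np.hypot(*d),'out',-d@ex)
a=cv2.imread('pics/top0.png').astype(int);b=cv2.imread('pics/t9.png').astype(int)
D=(abs(a-b).max(2)>60).astype(np.uint8); n,l,st,c=cv2.connectedComponentsWithStats(D)
print([tuple(x) for x in st[1:] if x[4]>25]); s=r.sense(); print(s['eef_pos'],s['contact_force'],s['qvel'])"
```

```text
[553.51565529 -34.65867558 150.        ] dist 300.0147497167047 out 93.60825793683786
[543.30688853 -33.35192721 150.        ] dist 301.1143051931957 out 103.63556622724771
[(np.int32(315), np.int32(215), np.int32(10), np.int32(4), np.int32(26)), (np.int32(300), np.int32(217), np.int32(22), np.int32(82), np.int32(839)), (np.int32(283), np.int32(218), np.int32(16), np.int32(6), np.int32(57)), (np.int32(214), np.int32(221), np.int32(127), np.int32(201), np.int32(4718)), (np.int32(314), np.int32(231), np.int32(19), np.int32(28), np.int32(178)), (np.int32(267), np.int32(244), np.int32(37), np.int32(32), np.int32(399)), (np.int32(418), np.int32(271), np.int32(34), np.int32(7), np.int32(111)), (np.int32(114), np.int32(349), np.int32(17), np.int32(15), np.int32(57)), (np.int32(279), np.int32(360), np.int32(11), np.int32(11), np.int32(30)), (np.int32(6), np.int32(386), np.int32(61), np.int32(49), np.int32(1464)), (np.int32(236), np.int32(388), np.int32(92), np.int32(92), np.int32(4227)), (np.int32(230), np.int32(407), np.int32(3), np.int32(18), np.int32(27)), (np.int32(276), np.int32(433), np.int32(74), np.int32(47), np.int32(1930)), (np.int32(7), np.int32(439), np.int32(32), np.int32(41), np.int32(891)), (np.int32(229), np.int32(438), np.int32(2), np.int32(31), np.int32(46))]
[551.38279139  70.08648133 173.46236052] [ 4.65917018 -1.82646271 -2.71989092] [ 2.06717265e-03  1.09113735e-03  1.33879461e-04  5.29619178e-04
 -6.31654260e-05  8.71977121e-04]
```

The latch edge is about 98 mm out, the arm is steady, and the only changes in the picture are the arm, gate and plate. Handing in.

```bash
python3 -c "
from rig import r
print(r.sign_off())"
```

```text
the job is handed in; nothing more can be done
None
```

The job is done and handed in at about 17 s on the clock, with the gripper still holding the knob and the gate ajar.

- **Plate:** I drew it straight up out of its holder and stood it in the rack's slot. The upward push on the gripper showed it had reached the slot floor, and the later camera views show it upright.
- **Bolt:** I lifted it about 13 mm by the knob and drew it back about 39 mm. Nothing caught at the keeper's lip.
- **Gate:** I swung it open along its arc to about 0.327 rad. The top camera puts the latch edge 94–104 mm out, depending on which side of the edge I read. It is held still with about 5 N against its closing spring.
- **Other things on the desk:** comparing the top view before and after showed changes only at the arm, its shadow, the gate and the plate. The arm hides part of the area in front of the gate, so that part was only checked in the scene view.

No check failed. Apart from the 94–104 mm spread, the cameras' position estimates differed by 2–4 mm at the start. The wrist camera views settled that before each grasp and before the placing.

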